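# Press two glued templates under their boards and weights

## Task

Two freshly glued cutting templates, one oblong and one round, lie on their marble slabs waiting to be pressed. On the oblong one lay the oblong wooden board, on that the steel plate and on top the weight with the knob; on the round one lay the wooden disc and on that the plain weight without a knob, everything centred over its template and the oblong pieces squared up with it. Set each piece down gently rather than dropping it, and leave the glass jar, the thread spool and the glue tin where they stand.

Things in the scene. Friction and masses are not known exactly. Their poses are not given: they have to be found in the camera images.
- oblong_job: Fixed target: oblong white marble slab 124 x 90 x 15 mm with an oblong cork-faced plywood template, 96 x 56 x 4 mm, centred and fixed on it. Origin at the centre of the slab's underside, on the bench; the template's top is 19 mm above it. x is the long direction of both, z up.
- round_job: Fixed target: round white marble slab, diameter 110, 15 mm thick, with a round cork-faced plywood template, diameter 60, 4 mm thick, centred and fixed on it. Origin at the centre of the slab's underside; the template's top is 19 mm above it. z up.
- board: Loose oblong wooden pressing board, brown, 96 x 56 x 20 mm (x, y, z), about 75 g, lying flat. Origin at the centre of its underside; x is its long direction.
- plate: Loose plain oblong steel plate, 80 x 44 x 12 mm (x, y, z), about 0.33 kg, lying flat. Origin at the centre of its underside; x is its long direction.
- knob_weight: Loose steel weight, upright: round body of diameter 48, 30 mm high, with a round knob on top of diameter 20 from 34 to 54 mm above the underside (narrower neck, diameter 14, from 30 to 34). About 0.47 kg. Origin at the centre of its underside, z up.
- disc: Loose round wooden disc, pale, diameter 60, 20 mm thick, about 45 g, lying flat. Origin at the centre of its underside, z up.
- plain_weight: Loose plain steel cylinder weight without a knob, standing upright, diameter 44, 36 mm high, about 0.43 kg. Origin at the centre of its underside, z up.
- jar: Bystander, loose: small glass jar with a brass cap, diameter 36, 42 mm high, standing between the two slabs. Origin at the centre of its underside.
- spool: Bystander, loose: spool of blue thread with black ends, diameter 44, 50 mm high, standing upright on the robot's left. Origin at the centre of its underside.
- tin: Bystander, loose: glue tin with a paper band, diameter 54, 60 mm high, standing upright on the robot's right. Origin at the centre of its underside.

How it is judged:
By the outcome, as a careful person would: the job done as asked, in the order asked, and still so for the second after the job is handed in, with the robot touching nothing.
It also fails if it takes over 128 s, if anything falls off the work surface, if the arm or the gripper's body presses on something with over 40 N, if the wrist force passes 120 N, or if a joint passes its speed limit or range.

## Robot

A 6-joint arm with a two-finger parallel gripper is mounted at the origin on the work surface. World frame = base frame: x ahead of the robot, y to its left, z up, the work surface at z = 0. Lengths are in m, angles in rad, forces in N, time in s.
With the tool pointing down it reaches from about 0.35 to 0.85 m from the base axis. Payload 8.1 kg.
Tool frame: the origin (TCP) lies on the centre line of the jaws, within the pads' length; the fingertips stand 22 mm ahead of it and the grasp point (between the pads) lies 3 mm ahead of it; z points along the fingers, y is the line along which they close (so a half turn about z gives the same grasp; the last joint's range is limited). The gripper opens to 93 mm and grips with 3 to 60 N. Pads are 15 mm wide; open, the fingers measure 128 mm over their backs; the gripper's body (75 mm by 188 mm) begins 65 mm behind the grasp point.
Start: joints at [-1.418, 0.13, 1.488, -0, 1.523, -0.085], TCP at [0.141, -0.583, 0.241] pointing down, gripper open.
Joint ranges: [-2.96, 2.96], [-0.89, 2.26], [0.02, 2.5], [-1.34, 4.48], [0, 2.73], [-2.66, 2.66]. Speed limits (rad/s): [2.39, 2.39, 2.79, 3.14, 3.14, 3.14].

## Interface

Orientations are given as a rotation vector (axis times angle).
In Python, from plant import robot gives the robot as it stands.
- The arm moves only by the shell command python3 inch.py 'ROWS' [FORCE]. ROWS is a JSON object whose key "motion" holds a list of rows, 1 to 20 of them, each of 5 numbers: the finger opening in m, then dx, dy, dz in shares of the most that a row can go, 1 being 50 mm, then a turn about the tool's z in normalised numbers (1 is 180 degrees); each row shifts and turns the commanded pose from where the row before left it, along the tool's axes as they then stand; what a row does not reach is not made up. A row lasts 1/10 s, in which the tool goes at most 0.05 m and 0.15 rad, less where a joint would pass 70% of its speed; a pose out of reach is approached as far as the arm can. The fingers move at their own pace and stop on an object; FORCE is the grip in N (left out, the last holds). Time passes only in rows, so rows that do not move let the fingers close. It prints the time, the measured TCP pose, the force, the opening and the grip force at its end. No shift or turn number may pass 1 either way. Input that does not fit is refused with a message, and nothing moves.
- robot.read_state(): the state, without advancing time (a new reading comes with each control period).
- robot.read_camera(name): name is "side" or "top"; returns a dict with "image" (480x640x3 uint8, red, green, blue), "fx", "fy", "cx", "cy" (pixels), "dist" ([k1, k2, p1, p2, k3] as OpenCV has them; the pictures are not rectified), "R" (3x3) and "t" (3): a world point X has camera coordinates R X + t. Camera axes: x right, y down, z forward; pixel columns grow to the right and rows downward; lengths in m; the calibration is good to about 2 mm. A picture is of the moment at which its call begins. There is no depth.
- robot.close_job(): hands the job in; it is judged then, once.
The state is a dict: "t": time; "q": joint angles; "dq": joint speeds; "joint_torque": joint torques, N m; "tool_pos": TCP position; "orientation": TCP orientation; "force": force on the tool from outside, world axes, zero at the start; "wrist_torque": the same for the moment, N m; "opening": finger opening in m; "gripper_force": force on a finger pad.
Only numpy, scipy, OpenCV 4.12 (cv2) and the standard library are available. Lean on these libraries where they do the work, as an engineer would, in place of code of your own. Each camera call takes 0.05 s, during which the arm holds its last target. There are 200 camera calls.

## Working session

There is one attempt and no reset: what is moved stays moved. The work goes in short steps, Python scripts to look and compute and a shell command to move; the robot and the scene stay as the last step left them, time stands still between calls to the robot, and variables do not carry over. Pictures are saved under pics/ and viewed, at most 14 in all, crops included, and the job is handed in when it is done.

```bash
mkdir -p pics; ls; python3 - <<'E'
from plant import robot
import cv2
for n in("side","top"):
    c=robot.read_camera(n); cv2.imwrite(f"pics/{n}0.png",c["image"][:,:,::-1])
    print(n,c["fx"],c["cx"],c["cy"],c["dist"],c["R"],c["t"])
print(robot.read_state())
E
```

```text
inch.py
pics
plant.py
side 470.9574063946933 313.3094687296437 244.75906292702027 [-0.03516866  0.          0.          0.          0.        ] [[-0.9434863  -0.33116116 -0.01287964]
 [-0.15228089  0.46771413 -0.87066298]
 [ 0.29435375 -0.81949727 -0.49171139]] [0.49918148 0.12373883 0.85625353]
top 619.0236959648023 323.49811848971257 239.20553043302218 [-0.12981395  0.          0.          0.          0.        ] [[ 0.02399084 -0.99968096  0.00790018]
 [-0.99536435 -0.02462197 -0.09297085]
 [ 0.09313571 -0.00563311 -0.99563749]] [-0.0101868   0.52871272  1.39652319]
{'t': 0.1, 'q': array([-1.41838872e+00,  1.31076916e-01,  1.48913241e+00,  3.64105121e-05,
        1.52303342e+00, -8.53648977e-02]), 'dq': array([ 9.02184692e-04, -1.72506643e-03, -2.74262756e-03,  1.66312216e-05,
       -3.15035023e-05,  4.32997534e-04]), 'joint_torque': array([ 6.03680710e-04, -5.61342752e+01, -4.93095911e+01,  7.68982200e-02,
        2.91781453e-02, -7.45971988e-05]), 'tool_pos': array([ 0.14130603, -0.58263832,  0.2397184 ]), 'orientation': array([-3.11777884e+00, -3.72414484e-01,  2.97601733e-05]), 'force': array([ 0.74942188,  0.08533054, -0.04994459]), 'wrist_torque': array([-0.02624751, -0.00911402,  0.02084461]), 'gripper_force': 0.0, 'opening': 0.09278481557927407}
```

View pics/top0.png

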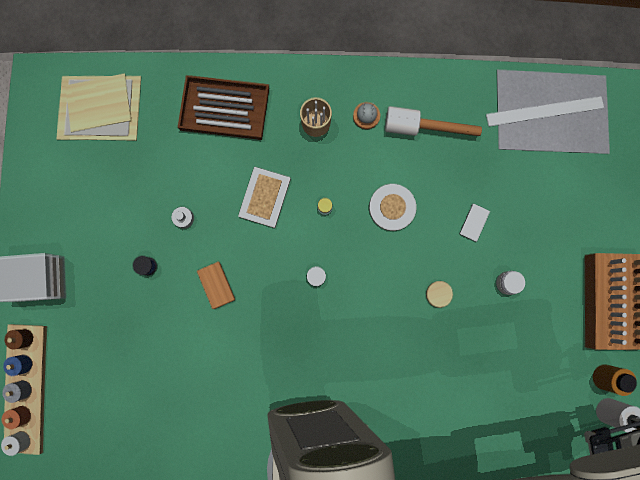

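View pics/side0.png

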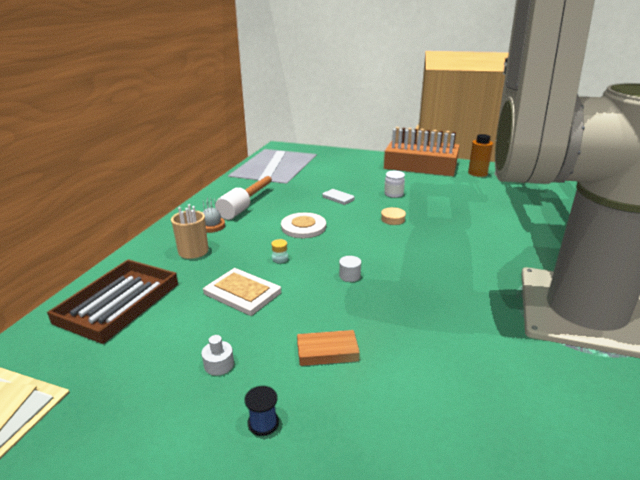

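```bash
cat > h.py <<'E'
import cv2,numpy as np
from plant import robot
def cast(c,px,z):
    K=np.array([[c["fx"],0,c["cx"]],[0,c["fy"],c["cy"]],[0,0,1]])
    u=cv2.undistortPoints(np.float64(px).reshape(-1,1,2),K,np.float64(c["dist"])).reshape(-1,2)
    d=np.c_[u,np.ones(len(u))]@c["R"]; o=-c["R"].T@c["t"]
    return (o+d*((z-o[2])/d[:,2])[:,None])[:,:2]
def blob(c,mask,roi):
    x,y,w=roi; m=np.zeros(mask.shape,np.uint8); m[y-w:y+w,x-w:x+w]=mask[y-w:y+w,x-w:x+w]
    cs,_=cv2.findContours(m,cv2.RETR_EXTERNAL,cv2.CHAIN_APPROX_NONE)
    return max(cs,key=cv2.contourArea)
def ell(c,mask,roi,z):   # area centroid, size by minAreaRect, on plane z
    b=blob(c,mask,roi); P=cast(c,b,z).astype(np.float32)*1000
    (cx,cy),(w,h),a=cv2.minAreaRect(P); M=cv2.moments(P)
    if w<h: a+=90; w,h=h,w
    a=(a+90)%180-90
    return dict(cen=np.round([M["m10"]/M["m00"],M["m01"]/M["m00"]],1),box=np.round([cx,cy],1),wh=np.round([w,h],1),ang=round(a,1)),b
E
cat > m.py <<'E'
from h import *
c=robot.read_camera("top"); im=c["image"].astype(int); r,g,b=im[...,0],im[...,1],im[...,2]
hsv=cv2.cvtColor(c["image"],cv2.COLOR_RGB2HSV).astype(int)
ng=~((hsv[...,0]>60)&(hsv[...,0]<95)&(hsv[...,1]>90))
wh=(hsv[...,1]<60)&(hsv[...,2]>150)
br=(hsv[...,0]<30)&(hsv[...,1]>70)
out=c["image"][:,:,::-1].copy()
big=cv2.resize(out[150:320,120:540],None,fx=1.9,fy=1.9,interpolation=cv2.INTER_CUBIC)
for n,m,roi,z in [("obslab",ng,(265,197,42),.015),("obtempl",br,(265,197,42),.019),("rslab",ng,(393,207,32),.015),("rtempl",br,(393,207,32),.019),
 ("board",ng,(215,285,32),.020),("plate",ng,(475,222,26),.012),("knobbody",ng,(181,217,18),.030),("knobw",wh,(181,217,18),.030),("disc",br,(440,294,20),.02),("discng",ng,(440,294,20),.02),
 ("plainw",wh,(316,276,18),.036),("plainng",ng,(316,276,18),.036),("jar",ng,(325,206,16),.042),("spool",ng,(145,266,20),.05),("tin",ng,(511,283,24),.06)]:
    d,bb=ell(c,(m*255).astype(np.uint8),roi,z); print(n,d)
    cv2.polylines(big,[np.int32((bb.reshape(-1,2)+.5-[120,150])*1.9)],True,(255,0,255),1)
cv2.imwrite("pics/m0.png",big)
E
python3 m.py
```

```text
obslab {'cen': array([626.2, 143.3]), 'box': array([626.4, 143.3]), 'wh': array([126.5,  92. ]), 'ang': -15.7}
obtempl {'cen': array([626.4, 143.4]), 'box': array([626.3, 143.7]), 'wh': array([95.5, 55.6]), 'ang': -16.2}
rslab {'cen': array([ 610. , -155.9]), 'box': array([ 609.5, -155.9]), 'wh': array([111. , 109.4]), 'ang': -25.4}
rtempl {'cen': array([ 610.3, -155.9]), 'box': array([ 610.2, -156.2]), 'wh': array([57.6, 57.1]), 'ang': -35.6}
board {'cen': array([417.9, 248.6]), 'box': array([417.8, 248.6]), 'wh': array([98.3, 58.7]), 'ang': 24.7}
plate {'cen': array([ 579.1, -350.1]), 'box': array([ 578.8, -349.7]), 'wh': array([82.3, 46.9]), 'ang': -24.1}
knobbody {'cen': array([571.2, 329.9]), 'box': array([570.6, 330.3]), 'wh': array([51.6, 48.8]), 'ang': -88.6}
knobw {'cen': array([572.9, 332.4]), 'box': array([572.8, 332.7]), 'wh': array([45.1, 44. ]), 'ang': 47.0}
disc {'cen': array([ 422.4, -259.5]), 'box': array([ 414.8, -261.7]), 'wh': array([58.8, 45.8]), 'ang': -54.2}
discng {'cen': array([ 409.7, -266.4]), 'box': array([ 409.3, -266.1]), 'wh': array([60.5, 59.9]), 'ang': -89.3}
plainw {'cen': array([443.8,  18.1]), 'box': array([443.6,  17.7]), 'wh': array([40.8, 40.8]), 'ang': -88.6}
plainng {'cen': array([444.2,  18.1]), 'box': array([443.6,  17.7]), 'wh': array([45.3, 40.8]), 'ang': 1.4}
jar {'cen': array([604. ,   2.3]), 'box': array([604.2,   2.4]), 'wh': array([40.2, 33.1]), 'ang': -9.9}
spool {'cen': array([457.1, 407.6]), 'box': array([457.1, 407.1]), 'wh': array([54.8, 41.9]), 'ang': 83.7}
tin {'cen': array([ 438.1, -421.3]), 'box': array([ 438.9, -421.7]), 'wh': array([67.4, 54.2]), 'ang': -89.0}
```

View pics/m0.png

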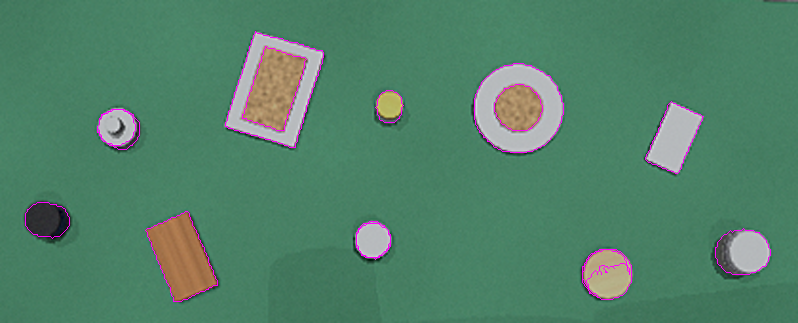

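The masks match the given sizes: the oblong job is at (626,143) mm at −16°, the round job at (610,−156), and the board at (418,249) at 24.7°. Next is a helper that works out distances in tool axes.

```bash
cat > go.py <<'E'
# go.py x y z [tool-x yaw deg]  (mm): turn to do, then shift in tool axes after that turn; several targets separated by ,
import sys,numpy as np
from scipy.spatial.transform import Rotation as Ro
from plant import robot
s=robot.read_state(); R=Ro.from_rotvec(s["orientation"]).as_matrix(); p=s["tool_pos"]*1000
yaw=np.degrees(np.arctan2(R[1,0],R[0,0]))
print("t %.1f"%s["t"],"pos",p.round(1),"yaw %.1f"%yaw,"q6 %.2f"%s["q"][5],"tilt %.1f"%np.degrees(np.arccos(-R[2,2])),"F",s["force"].round(1),"open %.1f"%(s["opening"]*1e3))
for a in " ".join(sys.argv[1:]).split(","):
    a=list(map(float,a.split()))
    if len(a)<3: continue
    ty=a[3] if len(a)>3 else yaw
    tu=-((ty-yaw+90)%180-90); yaw-=tu; Q=Ro.from_rotvec([0,0,np.radians(-tu)]).as_matrix()@R
    print("turn %.3f"%np.radians(tu),"shift",((np.array(a[:3])-p)@Q).round(1)); p=np.array(a[:3]); R=Q
E
python3 go.py 450 -300 200 24.7, 418 249 150, 418 249 26
```

```text
t 0.1 pos [ 141.3 -582.7  239.8] yaw 13.6 q6 -0.09 tilt 0.1 F [ 0.2 -0.  -0.5] open 93.0
turn -0.193 shift [ 398.6 -127.8   40.1]
turn -0.000 shift [ 200.3 -512.1   50.7]
turn -0.000 shift [ -0.    0.2 124. ]
```

Careful with the scale: shifts go in shares of 50 mm and turns go in shares of 180 degrees. That gives: 0.0333 m is 0.666, -0.0107 m is -0.214, -0.0965 rad is -0.0307.

```bash
python3 inch.py '{"motion": [[0.09, 0, 0, 0, -0.0307], [0.09, 0, 0, 0, -0.0307], [0.09, 0.666, -0.214, 0.066, 0], [0.09, 0.666, -0.214, 0.066, 0], [0.09, 0.666, -0.214, 0.066, 0], [0.09, 0.666, -0.214, 0.066, 0], [0.09, 0.666, -0.214, 0.066, 0], [0.09, 0.666, -0.214, 0.066, 0], [0.09, 0.666, -0.214, 0.066, 0], [0.09, 0.666, -0.214, 0.066, 0], [0.09, 0.666, -0.214, 0.066, 0], [0.09, 0.666, -0.214, 0.066, 0], [0.09, 0.666, -0.214, 0.066, 0], [0.09, 0.666, -0.214, 0.066, 0]]}' 20
python3 inch.py '{"motion": [[0.09, 0.308, -0.788, 0.078, 0], [0.09, 0.308, -0.788, 0.078, 0], [0.09, 0.308, -0.788, 0.078, 0], [0.09, 0.308, -0.788, 0.078, 0], [0.09, 0.308, -0.788, 0.078, 0], [0.09, 0.308, -0.788, 0.078, 0], [0.09, 0.308, -0.788, 0.078, 0], [0.09, 0.308, -0.788, 0.078, 0], [0.09, 0.308, -0.788, 0.078, 0], [0.09, 0.308, -0.788, 0.078, 0], [0.09, 0.308, -0.788, 0.078, 0], [0.09, 0.308, -0.788, 0.078, 0], [0.09, 0.308, -0.788, 0.078, 0], [0.09, 0, 0, 0, 0]]}'; python3 go.py 418 249 26 24.7
```

```text
t: 1.55
tool_pos: [0.4516, -0.2983, 0.2007]
orientation: [-3.069, -0.671, 0.0]
force: [0.2, -0.5, 0.5]
opening: 0.0903
gripper_force: 0.0
t: 2.95
tool_pos: [0.4174, 0.2534, 0.1496]
orientation: [-3.066, -0.678, 0.002]
force: [-0.1, 0.1, 0.3]
opening: 0.09
gripper_force: 0.0
t 3.0 pos [417.4 253.4 149.6] yaw 24.9 q6 1.57 tilt 0.1 F [-0.1  0.1  0.3] open 90.0
turn 0.004 shift [ -1.2   4.5 123.6]
```

To row units: 0.025 m is 0.5, 0.02 m is 0.4.

```bash
python3 inch.py '{"motion": [[0.09, 0, 0, 0, 0], [0.09, 0, 0, 0.4, 0], [0.09, 0, 0, 0.5, 0], [0.09, 0, 0, 0.5, 0], [0.09, 0, 0, 0.26, 0], [0.09, 0, 0, 0, 0]]}'; python3 go.py 418 249 26 24.7
```

```text
t: 3.55
tool_pos: [0.4175, 0.2477, 0.0654]
orientation: [3.068, 0.669, -0.006]
force: [0.3, 0.6, 0.3]
opening: 0.0898
gripper_force: 0.0
t 3.5 pos [417.5 247.7  65.4] yaw 24.6 q6 1.57 tilt 0.2 F [0.3 0.6 0.3] open 89.8
turn -0.002 shift [ 1.1 -0.9 39.4]
```

To row units: 0.013 m is 0.26, 0.009 m is 0.18.

```bash
python3 inch.py '{"motion": [[0.09, 0.01, -0.02, 0.26, 0], [0.09, 0, 0, 0.26, 0], [0.09, 0, 0, 0.18, 0], [0.09, 0, 0, 0.08, 0], [0.09, 0, 0, 0, 0], [0.05, 0, 0, 0, 0], [0.05, 0, 0, 0, 0], [0.05, 0, 0, 0, 0], [0.05, 0, 0, 0, 0], [0.05, 0, 0, 0, 0], [0.05, 0, 0, 0, 0]]}' 20; python3 go.py
```

```text
t: 4.65
tool_pos: [0.419, 0.2506, 0.0286]
orientation: [-3.069, -0.672, -0.001]
force: [-0.4, -0.8, 0.3]
opening: 0.0552
gripper_force: 20.0
t 4.7 pos [419.  250.6  28.6] yaw 24.7 q6 1.57 tilt 0.0 F [-0.4 -0.8  0.3] open 55.2
```

To row units: -0.02 m is -0.4, -0.01 m is -0.2.

```bash
python3 inch.py '{"motion": [[0.05, 0, 0, -0.2, 0], [0.05, 0, 0, -0.4, 0], [0.05, 0, 0, -0.4, 0], [0.05, 0, 0, -0.4, 0], [0.05, 0, 0, -0.2, 0], [0.05, 0, 0, 0, 0], [0.05, 0, 0, 0, 0], [0.05, 0, 0, 0, 0], [0.05, 0, 0, 0, 0]]}'; python3 - <<'E'
from plant import robot
from h import *
c=robot.read_camera("top");cv2.imwrite("pics/b1.png",np.vstack([cv2.resize(c["image"][150:320,120:540],None,fx=1.9,fy=1.9)[:,:,::-1]]))
E
python3 go.py 626.3 143.5 108.6 -16
```

```text
t: 5.55
tool_pos: [0.4181, 0.2502, 0.1071]
orientation: [3.069, 0.671, -0.003]
force: [0.5, 0.3, -0.9]
opening: 0.0558
gripper_force: 20.0
t 5.6 pos [418.2 250.2 107.3] yaw 24.7 q6 1.57 tilt 0.1 F [-0.2  1.1 -0.2] open 56.0
turn 0.710 shift [229.4  45.2  -1.7]
```

View pics/b1.png

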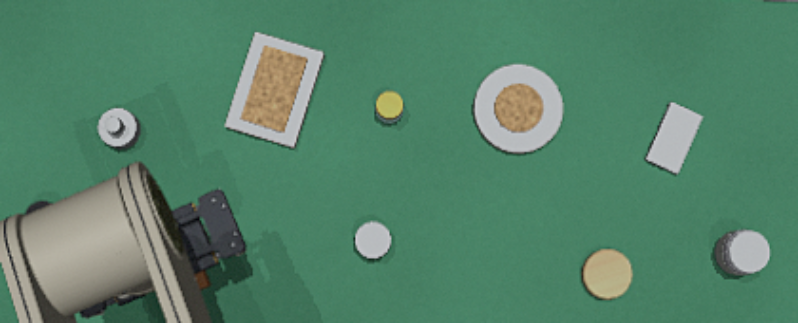

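The board is lifted and held. Next I turn it 0.71 rad and carry it to the oblong job.

To row units: 0.0287 m is 0.574, 0.0229 m is 0.458, 0.122 rad is 0.0388.

```bash
python3 inch.py '{"motion": [[0.05, 0, 0, 0, 0.0318], [0.05, 0, 0, 0, 0.0388], [0.05, 0, 0, 0, 0.0388], [0.05, 0, 0, 0, 0.0388], [0.05, 0, 0, 0, 0.0388], [0.05, 0, 0, 0, 0.0388], [0.05, 0.458, 0.088, 0, 0], [0.05, 0.574, 0.11, 0, 0], [0.05, 0.574, 0.11, 0, 0], [0.05, 0.574, 0.11, 0, 0], [0.05, 0.574, 0.11, 0, 0], [0.05, 0.574, 0.11, 0, 0], [0.05, 0.574, 0.11, 0, 0], [0.05, 0.458, 0.088, 0, 0], [0.05, 0.2, 0.06, 0, 0], [0.05, 0, 0, 0, 0], [0.05, 0, 0, 0, 0], [0.05, 0, 0, 0, 0]]}'; python3 go.py 626.5 144.5 47 -16;
```

```text
t: 7.4
tool_pos: [0.6246, 0.1454, 0.108]
orientation: [3.111, -0.436, -0.001]
force: [0.3, -0.8, -0.4]
opening: 0.0557
gripper_force: 20.0
t 7.4 pos [624.6 145.4 108. ] yaw -16.0 q6 2.00 tilt 0.1 F [ 0.3 -0.8 -0.4] open 55.7
turn 0.001 shift [ 2.1  0.3 61. ]
```

To row units: 0.02 m is 0.4, 0.015 m is 0.3.

```bash
python3 inch.py '{"motion": [[0.05, 0.04, 0.006, 0.3, 0], [0.05, 0, 0, 0.4, 0], [0.05, 0, 0, 0.24, 0], [0.05, 0, 0, 0.12, 0], [0.05, 0, 0, 0.06, 0], [0.05, 0, 0, 0, 0], [0.05, 0, 0, 0, 0], [0.05, 0, 0, 0, 0]]}'; python3 go.py 626.5 144.5 47 -16;
```

```text
t: 8.2
tool_pos: [0.6282, 0.1439, 0.0533]
orientation: [-3.111, 0.437, -0.002]
force: [-0.9, -1.2, -0.2]
opening: 0.0557
gripper_force: 20.0
t 8.2 pos [628.2 143.9  53.3] yaw -16.0 q6 2.00 tilt 0.1 F [-0.9 -1.2 -0.2] open 55.7
turn 0.000 shift [-1.9 -0.1  6.3]
```

To row units: -0.001 m is -0.02, 0.0005 m is 0.01.

```bash
python3 inch.py '{"motion": [[0.05, -0.02, 0, 0.02, 0], [0.05, 0, 0, 0.02, 0], [0.05, 0, 0, 0.02, 0], [0.05, 0, 0, 0.02, 0], [0.05, 0, 0, 0.01, 0], [0.05, 0, 0, 0, 0], [0.05, 0, 0, 0, 0]]}'; python3 go.py
```

```text
t: 8.9
tool_pos: [0.6266, 0.1441, 0.0478]
orientation: [-3.111, 0.437, 0.0]
force: [0.0, -0.3, -0.4]
opening: 0.0558
gripper_force: 20.0
t 8.9 pos [626.6 144.1  47.8] yaw -16.0 q6 2.00 tilt 0.0 F [ 0.  -0.3 -0.4] open 55.8
```

To row units: 0.0005 m is 0.01.

```bash
python3 inch.py '{"motion": [[0.05, 0, 0, 0.01, 0], [0.05, 0, 0, 0, 0], [0.05, 0, 0, 0, 0]]}'|grep force;python3 inch.py '{"motion": [[0.05, 0, 0, 0.01, 0], [0.05, 0, 0, 0, 0], [0.05, 0, 0, 0, 0]]}'|grep force; python3 go.py
```

```text
force: [-2.4, -0.8, 2.6]
gripper_force: 20.0
force: [-3.5, -0.6, 6.5]
gripper_force: 20.0
t 9.5 pos [626.7 144.1  47.6] yaw -16.0 q6 2.00 tilt 0.0 F [-3.5 -0.6  6.5] open 55.9
```

Contact came at exactly the computed depth. Now I release the board, rise and head towards the plate.

To row units: -0.03 m is -0.6, -0.025 m is -0.5.

```bash
python3 inch.py '{"motion": [[0.06, 0, 0, 0, 0], [0.072, 0, 0, 0, 0], [0.072, 0, 0, 0, 0], [0.072, 0, 0, -0.2, 0], [0.08, 0, 0, -0.5, 0], [0.09, 0, 0, -0.6, 0], [0.09, 0, 0, -0.6, 0], [0.09, 0, 0, 0, 0]]}'; python3 go.py 579 -349.5 142 -24.1
```

```text
t: 10.3
tool_pos: [0.63, 0.1446, 0.1487]
orientation: [-3.108, 0.437, -0.015]
force: [1.3, 0.6, 0.4]
opening: 0.0897
gripper_force: 0.0
t 10.3 pos [630.  144.6 148.7] yaw -16.0 q6 2.00 tilt 0.6 F [1.3 0.6 0.4] open 89.7
turn 0.141 shift [155.1 471.9   6.2]
```

To row units: 0.0393 m is 0.786, 0.0129 m is 0.258, 0.141 rad is 0.0449.

```bash
python3 inch.py '{"motion": [[0.09, 0, 0, 0, 0.0449], [0.09, 0.258, 0.786, 0, 0], [0.09, 0.258, 0.786, 0, 0], [0.09, 0.258, 0.786, 0, 0], [0.09, 0.258, 0.786, 0, 0], [0.09, 0.258, 0.786, 0, 0], [0.09, 0.258, 0.786, 0, 0], [0.09, 0.258, 0.786, 0, 0], [0.09, 0.258, 0.786, 0, 0], [0.09, 0.258, 0.786, 0, 0], [0.09, 0.258, 0.786, 0, 0], [0.09, 0.258, 0.786, 0, 0], [0.09, 0.258, 0.786, 0, 0], [0.09, 0, 0, 0, 0], [0.09, 0, 0, 0, 0], [0.09, 0, 0, 0, 0]]}'; python3 go.py 579 -349.5 26 -24.1
cat > v.py <<'E'
import sys
from h import *
c=robot.read_camera("top"); hsv=cv2.cvtColor(c["image"],cv2.COLOR_RGB2HSV).astype(int)
H,S,V=hsv[...,0],hsv[...,1],hsv[...,2]
M=dict(ng=~((H>60)&(H<95)&(S>90)),wh=(S<60)&(V>150),br=(H<30)&(S>70))
for a in sys.argv[2:]:
    n,x,y,w,z=a.split(",")
    try: print(a,ell(c,(M[n]*255).astype(np.uint8),(int(x),int(y),int(w)),float(z))[0])
    except Exception as e: print(a,"none")
cv2.imwrite(sys.argv[1],cv2.resize(c["image"][150:320,120:540],None,fx=1.9,fy=1.9,interpolation=cv2.INTER_CUBIC)[:,:,::-1])
E
python3 v.py pics/b2.png ng,265,197,42,.015 br,265,197,42,.039
```

```text
t: 11.9
tool_pos: [0.5756, -0.3485, 0.1416]
orientation: [-3.072, 0.654, 0.001]
force: [0.3, -1.3, 0.8]
opening: 0.0898
gripper_force: 0.0
t 11.9 pos [ 575.6 -348.5  141.6] yaw -24.0 q6 1.37 tilt 0.1 F [ 0.3 -1.3  0.8] open 89.8
turn 0.001 shift [  3.6  -0.4 115.6]
ng,265,197,42,.015 {'cen': array([626.3, 143.3]), 'box': array([626.1, 143.4]), 'wh': array([126.8,  91.9]), 'ang': -15.8}
br,265,197,42,.039 {'cen': array([624.7, 141.5]), 'box': array([624.6, 141.4]), 'wh': array([95.8, 56.2]), 'ang': -16.2}
```

View pics/b2.png

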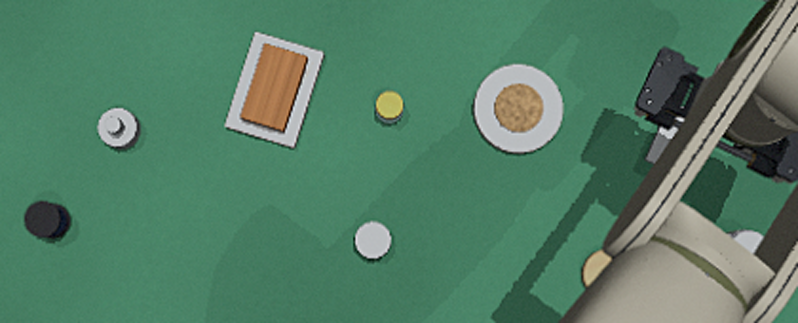

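The picture shows the board on the oblong slab, with a thin dark near side. I'll refine the offset using only the bright top face.

```bash
cat > f.py <<'E'
# f.py cam x y w z seedradius : upsampled mask of pixels like the centre colour -> rect on plane z
import sys
from h import *
def fine(c,x,y,w,z,name=None,fr=.5,bgz=None):
    k=6; im=cv2.resize(c["image"][y-w:y+w,x-w:x+w],None,fx=k,fy=k,interpolation=cv2.INTER_LINEAR).astype(np.float32)
    n=im.shape[0]; lab=cv2.cvtColor(im/255,cv2.COLOR_RGB2LAB); s=np.median(lab[n//2-12:n//2+12,n//2-12:n//2+12].reshape(-1,3),0)
    m=(np.linalg.norm(lab-s,axis=2)<fr).astype(np.uint8)*255
    m=cv2.morphologyEx(m,cv2.MORPH_OPEN,np.ones((9,9)));m=cv2.morphologyEx(m,cv2.MORPH_CLOSE,np.ones((15,15)))
    cs,_=cv2.findContours(m,cv2.RETR_EXTERNAL,cv2.CHAIN_APPROX_NONE); b=max(cs,key=cv2.contourArea).reshape(-1,2)
    P=cast(c,(b+.5)/k-.5+[x-w,y-w],z).astype(np.float32)*1000
    (cx,cy),(W,Hh),a=cv2.minAreaRect(P); A=cv2.moments(P)
    if W<Hh:a+=90;W,Hh=Hh,W
    print(name,s.round(),"cen %.1f %.1f box %.1f %.1f wh %.1f %.1f ang %.1f"%(A["m10"]/A["m00"],A["m01"]/A["m00"],cx,cy,W,Hh,(a+90)%180-90))
if __name__=="__main__":
    c=robot.read_camera(sys.argv[1]); print("cam",(-c["R"].T@c["t"]).round(3))
    for a in sys.argv[2:]:
        x,y,w,z,fr=a.split(","); fine(c,int(x),int(y),int(w),float(z),a,float(fr))
E
python3 f.py top 266,195,40,.039,10 266,195,40,.039,14 266,195,40,.039,18 266,195,40,.039,24 440,294,22,.02,20; python3 - <<'E'
from h import *
c=robot.read_camera("side");cv2.imwrite("pics/s1.png",cv2.resize(c["image"][255:325,190:300],None,fx=6,fy=6,interpolation=cv2.INTER_CUBIC)[:,:,::-1])
E
```

```text
cam [0.396 0.011 1.44 ]
266,195,40,.039,10 [56. 15. 31.] cen 625.5 142.3 box 625.3 142.1 wh 94.5 53.3 ang -16.1
266,195,40,.039,14 [56. 15. 31.] cen 625.5 142.4 box 625.4 142.3 wh 94.9 53.9 ang -15.9
266,195,40,.039,18 [56. 15. 31.] cen 625.5 142.4 box 625.4 142.3 wh 95.6 54.5 ang -15.9
266,195,40,.039,24 [56. 15. 31.] cen 625.5 142.5 box 625.4 142.4 wh 96.3 55.4 ang -15.9
440,294,22,.02,20 [32. -1.  5.] cen 412.9 -268.7 box 413.4 -259.0 wh 136.7 53.6 ang -42.1
```

View pics/s1.png

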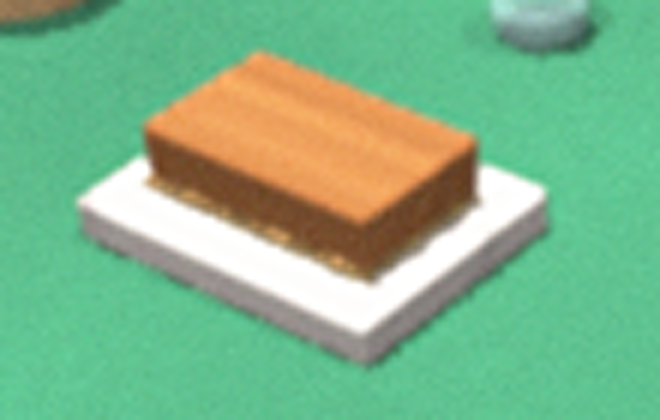

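The side view shows the board flat on the template. A thin cork strip on the near side means it is about 1 mm off, which is acceptable. Next is the plate.

To row units: 0.03 m is 0.6, 0.025 m is 0.5.

```bash
python3 inch.py '{"motion": [[0.09, 0.09, -0.01, 0.4, 0], [0.09, 0, 0, 0.6, 0], [0.09, 0, 0, 0.5, 0], [0.09, 0, 0, 0.3, 0], [0.09, 0, 0, 0, 0], [0.09, 0, 0, 0, 0], [0.09, 0, 0, 0, 0], [0.09, 0, 0, 0, 0]]}'; python3 go.py 580.2 -349.5 26 -24.1
```

```text
t: 12.85
tool_pos: [0.581, -0.3517, 0.0539]
orientation: [3.071, -0.655, 0.004]
force: [0.4, 0.1, 0.7]
opening: 0.0901
gripper_force: 0.0
t 12.8 pos [ 581.  -351.7   53.9] yaw -24.1 q6 1.37 tilt 0.2 F [0.4 0.1 0.7] open 90.1
turn 0.000 shift [-1.7 -1.7 27.9]
```

To row units: 0.012 m is 0.24, 0.01 m is 0.2.

```bash
python3 inch.py '{"motion": [[0.09, -0.02, -0.02, 0.24, 0], [0.09, 0, 0, 0.2, 0], [0.09, 0, 0, 0.1, 0], [0.09, 0, 0, 0.03, 0], [0.09, 0, 0, 0, 0], [0.06, 0, 0, 0, 0], [0.05, 0, 0, 0, 0], [0.04, 0, 0, 0, 0], [0.04, 0, 0, 0, 0], [0.04, 0, 0, 0, 0], [0.04, 0, 0, 0, 0], [0.04, 0, 0, 0, 0]]}' 35; python3 go.py; python3 go.py
```

```text
t: 14.05
tool_pos: [0.5794, -0.3496, 0.0233]
orientation: [-3.072, 0.655, -0.0]
force: [0.9, 0.3, 0.6]
opening: 0.0436
gripper_force: 35.0
t 14.1 pos [ 579.4 -349.6   23.3] yaw -24.1 q6 1.37 tilt 0.0 F [0.9 0.3 0.6] open 43.6
t 14.1 pos [ 579.4 -349.6   23.3] yaw -24.1 q6 1.37 tilt 0.0 F [0.9 0.3 0.6] open 43.6
```

To row units: -0.02 m is -0.4, -0.01 m is -0.2, -0.071 rad is -0.0226.

```bash
python3 inch.py '{"motion": [[0.04, 0, 0, -0.2, 0], [0.04, 0, 0, -0.4, 0], [0.04, 0, 0, -0.4, 0], [0.04, 0, 0, -0.4, 0], [0.04, 0, 0, -0.4, 0], [0.04, 0, 0, -0.2, 0], [0.04, 0, 0, 0, -0.0223], [0.04, 0, 0, 0, -0.0226], [0.04, 0, 0, 0, 0], [0.04, 0, 0, 0, 0], [0.04, 0, 0, 0, 0]]}'; python3 go.py 627 144.7 124 -16
```

```text
t: 15.15
tool_pos: [0.5791, -0.3496, 0.1229]
orientation: [-3.11, 0.44, 0.001]
force: [-0.6, 0.6, -2.5]
opening: 0.0436
gripper_force: 35.0
t 15.2 pos [ 579.1 -349.6  122.9] yaw -16.1 q6 1.23 tilt 0.0 F [-0.6  0.6 -2.5] open 43.6
turn -0.002 shift [ -90.2 -488.3   -0.9]
```

To row units: -0.035 m is -0.7, -0.017 m is -0.34, -0.002 rad is -0.0006.

```bash
python3 inch.py '{"motion": [[0.04, -0.062, -0.34, 0, -0.0006], [0.04, -0.128, -0.7, 0, 0], [0.04, -0.128, -0.7, 0, 0], [0.04, -0.128, -0.7, 0, 0], [0.04, -0.128, -0.7, 0, 0], [0.04, -0.128, -0.7, 0, 0], [0.04, -0.128, -0.7, 0, 0], [0.04, -0.128, -0.7, 0, 0], [0.04, -0.128, -0.7, 0, 0], [0.04, -0.128, -0.7, 0, 0], [0.04, -0.128, -0.7, 0, 0], [0.04, -0.128, -0.7, 0, 0], [0.04, -0.128, -0.7, 0, 0], [0.04, -0.128, -0.7, 0, 0], [0.04, -0.062, -0.332, 0, 0], [0.04, 0, 0, 0, 0], [0.04, 0, 0, 0, 0], [0.04, 0, 0, 0, 0], [0.04, 0, 0, 0, 0]]}'; python3 go.py 627 144.7 124 -16
```

```text
t: 17.05
tool_pos: [0.6271, 0.1434, 0.1233]
orientation: [3.111, -0.437, -0.0]
force: [-0.3, -0.5, -3.0]
opening: 0.0435
gripper_force: 35.0
t 17.1 pos [627.1 143.4 123.3] yaw -16.0 q6 1.99 tilt 0.0 F [-0.3 -0.5 -3. ] open 43.5
turn 0.000 shift [-0.5 -1.2 -0.7]
```

Lowering: the lift was 100 mm and the board's top is at 39 mm, so contact should come after a 61 mm drop.

To row units: 0.018 m is 0.36, 0.015 m is 0.3.

```bash
python3 inch.py '{"motion": [[0.04, -0.01, -0.024, 0.24, 0], [0.04, 0, 0, 0.36, 0], [0.04, 0, 0, 0.3, 0], [0.04, 0, 0, 0.16, 0], [0.04, 0, 0, 0.06, 0], [0.04, 0, 0, 0.04, 0], [0.04, 0, 0, 0.03, 0], [0.04, 0, 0, 0, 0], [0.04, 0, 0, 0, 0], [0.04, 0, 0, 0, 0]]}'; python3 inch.py '{"motion": [[0.04, 0, 0, 0.01, 0], [0.04, 0, 0, 0, 0], [0.04, 0, 0, 0, 0]]}'|grep -E "pos|^force"; python3 inch.py '{"motion": [[0.04, 0, 0, 0.01, 0], [0.04, 0, 0, 0, 0], [0.04, 0, 0, 0, 0]]}'|grep -E "pos|^force"
```

```text
t: 18.05
tool_pos: [0.6273, 0.1461, 0.0644]
orientation: [-3.111, 0.434, -0.001]
force: [-0.1, -0.2, -2.5]
opening: 0.0435
gripper_force: 35.0
tool_pos: [0.6269, 0.146, 0.0633]
force: [0.9, 0.1, -2.5]
tool_pos: [0.6269, 0.146, 0.0628]
force: [-1.5, -0.9, -2.5]
```

To row units: 0.0007 m is 0.014.

```bash
python3 inch.py '{"motion": [[0.04, 0, 0.014, 0, 0], [0.04, 0, 0, 0, 0], [0.04, 0, 0, 0, 0]]}'|grep -E "pos|^force";  python3 inch.py '{"motion": [[0.04, 0, 0, 0.01, 0], [0.04, 0, 0, 0, 0], [0.04, 0, 0, 0, 0]]}'|grep -E "pos|^force"; python3 inch.py '{"motion": [[0.04, 0, 0, 0.01, 0], [0.04, 0, 0, 0, 0], [0.04, 0, 0, 0, 0]]}'|grep -E "pos|^force"
```

```text
tool_pos: [0.6268, 0.1453, 0.0629]
force: [-0.4, 0.6, -3.1]
tool_pos: [0.6268, 0.1453, 0.0623]
force: [0.6, 0.4, -2.9]
tool_pos: [0.6268, 0.1453, 0.0623]
force: [-3.2, 0.1, 6.0]
```

To row units: -0.03 m is -0.6, -0.02 m is -0.4.

```bash
python3 inch.py '{"motion": [[0.05, 0, 0, 0, 0], [0.06, 0, 0, 0, 0], [0.06, 0, 0, 0, 0], [0.06, 0, 0, -0.2, 0], [0.07, 0, 0, -0.4, 0], [0.09, 0, 0, -0.6, 0], [0.09, 0, 0, -0.4, 0], [0.09, 0, 0, 0, 0], [0.09, 0, 0, 0, 0]]}';  python3 go.py 573.8 333.5 142
```

```text
t: 20.45
tool_pos: [0.6272, 0.1454, 0.1425]
orientation: [-3.111, 0.434, -0.002]
force: [0.1, 0.5, -0.6]
opening: 0.0893
gripper_force: 0.0
t 20.4 pos [627.2 145.4 142.5] yaw -15.9 q6 2.00 tilt 0.1 F [ 0.1  0.5 -0.6] open 89.3
turn -0.000 shift [-102.8 -166.3    0.5]
```

To row units: -0.0277 m is -0.554, -0.0171 m is -0.342.

```bash
python3 inch.py '{"motion": [[0.09, -0.342, -0.554, 0, 0], [0.09, -0.342, -0.554, 0, 0], [0.09, -0.342, -0.554, 0, 0], [0.09, -0.342, -0.554, 0, 0], [0.09, -0.342, -0.554, 0, 0], [0.09, -0.342, -0.554, 0, 0], [0.09, 0, 0, 0, 0], [0.09, 0, 0, 0, 0], [0.09, 0, 0, 0, 0], [0.09, 0, 0, 0, 0]]}';  python3 go.py 573.8 333.5 28; python3 v.py pics/b3.png wh,181,217,18,.03;python3 f.py top 266,195,40,.051,8 266,195,40,.051,14 266,195,40,.051,20
```

```text
t: 21.45
tool_pos: [0.5738, 0.332, 0.1413]
orientation: [3.11, -0.436, -0.001]
force: [0.5, -0.3, -0.2]
opening: 0.0902
gripper_force: 0.0
t 21.4 pos [573.8 332.  141.3] yaw -16.0 q6 2.30 tilt 0.1 F [ 0.5 -0.3 -0.2] open 90.2
turn -0.000 shift [ -0.4  -1.5 113.3]
wh,181,217,18,.03 {'cen': array([561.7, 362.3]), 'box': array([568. , 365.2]), 'wh': array([82.6, 12.2]), 'ang': 23.4}
cam [0.396 0.011 1.44 ]
266,195,40,.051,8 [76. -1. -1.] cen 620.5 140.4 box 620.5 140.5 wh 119.8 86.7 ang -15.7
266,195,40,.051,14 [76. -1. -1.] cen 620.6 140.5 box 620.5 140.5 wh 120.4 87.4 ang -15.7
266,195,40,.051,20 [76. -1. -1.] cen 620.6 140.5 box 620.6 140.4 wh 121.3 88.1 ang -15.8
```

View pics/b3.png

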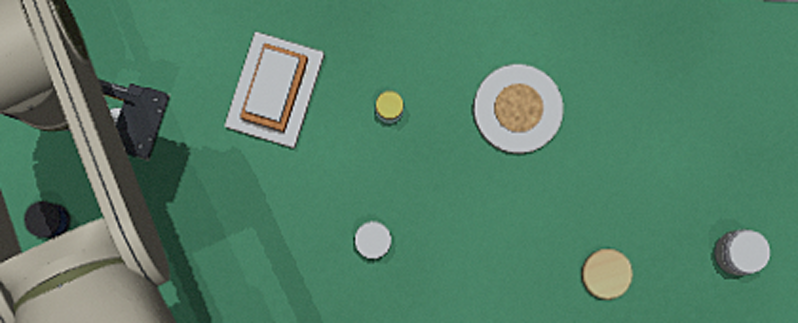

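```bash
python3 - <<'E'
s=open('f.py').read()
s=s.replace("cv2.RETR_EXTERNAL","cv2.RETR_LIST").replace("b=max(cs,key=cv2.contourArea)","b=min([q for q in cs if cv2.contourArea(q)>6000 and cv2.pointPolygonTest(q,(n/2,n/2),False)>0],key=cv2.contourArea)")
open('f.py','w').write(s)
E
python3 f.py top 265,194,40,.051,14 265,194,40,.051,25 265,194,40,.051,35; python3 - <<'E'
from h import *
c=robot.read_camera("side");cv2.imwrite("pics/s2.png",cv2.resize(c["image"][250:330,180:300],None,fx=6,fy=6,interpolation=cv2.INTER_CUBIC)[:,:,::-1])
# all brown (board) hull at z=.039
im=c=robot.read_camera("top"); hsv=cv2.cvtColor(c["image"],cv2.COLOR_RGB2HSV).astype(int)
print(ell(c,((hsv[...,0]<25)&(hsv[...,1]>70)&(hsv[...,2]>125)).astype(np.uint8)*255,(265,197,42),.039)[0])
E
```

```text
cam [0.396 0.011 1.44 ]
265,194,40,.051,14 [76. -1. -1.] cen 620.6 140.5 box 620.5 140.5 wh 120.4 87.4 ang -15.7
265,194,40,.051,25 [76. -1. -1.] cen 620.7 140.5 box 620.6 140.5 wh 121.8 88.6 ang -15.8
265,194,40,.051,35 [76. -1. -1.] cen 620.9 140.5 box 621.0 140.5 wh 123.7 90.3 ang -15.6
{'cen': array([617.7, 132.9]), 'box': array([625.4, 142.3]), 'wh': array([94.9, 54. ]), 'ang': -16.2}
```

View pics/s2.png

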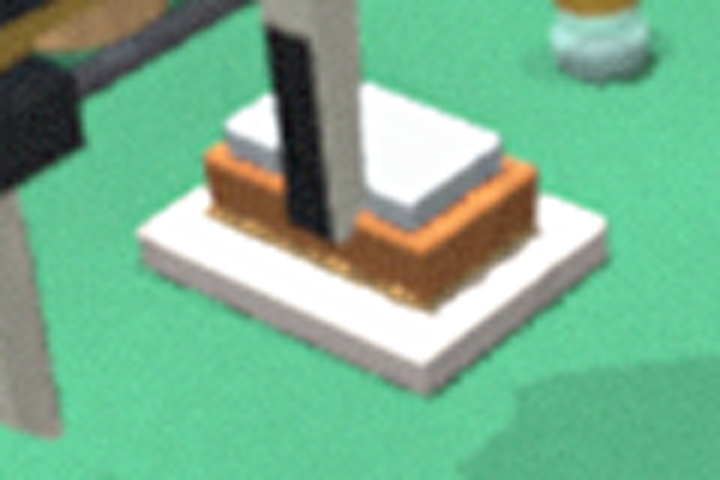

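```bash
sed -i 's/m=cv2.morphologyEx(m,cv2.MORPH_CLOSE,np.ones((15,15)))/m=cv2.morphologyEx(m,cv2.MORPH_CLOSE,np.ones((CL,CL)))/; s/^from h import \*/from h import *\nCL=3/' f.py
python3 f.py top 264,193,40,.051,14 264,193,40,.051,20 264,193,40,.051,25
```

```text
cam [0.396 0.011 1.44 ]
264,193,40,.051,14 [76. -1. -1.] cen 626.4 143.6 box 626.2 143.6 wh 79.7 43.6 ang -15.9
264,193,40,.051,20 [76. -1. -1.] cen 626.5 143.7 box 626.4 143.7 wh 80.4 44.6 ang -15.6
264,193,40,.051,25 [76. -1. -1.] cen 620.7 140.5 box 620.7 140.5 wh 121.9 88.8 ang -15.7
```

Camera-relative, the plate sits at (626.4,143.6), within 0.3 mm of the template's centre. Now the knob weight, which I'll squeeze on two axes to centre it.

To row units: 0.025 m is 0.5, 0.02 m is 0.4.

```bash
python3 inch.py '{"motion": [[0.09, -0.006, -0.03, 0.4, 0], [0.09, 0, 0, 0.5, 0], [0.09, 0, 0, 0.5, 0], [0.09, 0, 0, 0.4, 0], [0.09, 0, 0, 0.24, 0], [0.09, 0, 0, 0.14, 0], [0.09, 0, 0, 0.06, 0], [0.09, 0, 0, 0, 0], [0.07, 0, 0, 0, 0], [0.06, 0, 0, 0, 0], [0.055, 0, 0, 0, 0], [0.05, 0, 0, 0, 0], [0.045, 0, 0, 0, 0], [0.045, 0, 0, 0, 0], [0.045, 0, 0, 0, 0]]}' 8; python3 inch.py '{"motion": [[0.06, 0, 0, 0, 0], [0.08, 0, 0, 0, 0], [0.08, 0, 0, 0, 0], [0.08, 0, 0, 0, -0.0318], [0.08, 0, 0, 0, -0.0477], [0.08, 0, 0, 0, -0.0477], [0.08, 0, 0, 0, -0.0477], [0.08, 0, 0, 0, -0.0477], [0.08, 0, 0, 0, -0.0477], [0.08, 0, 0, 0, -0.0477], [0.08, 0, 0, 0, -0.0477], [0.08, 0, 0, 0, -0.0477], [0.08, 0, 0, 0, -0.0477], [0.08, 0, 0, 0, -0.0382], [0.08, 0, 0, 0, 0]]}' ; python3 go.py
```

```text
t: 23.25
tool_pos: [0.5736, 0.3347, 0.0299]
orientation: [3.111, -0.434, -0.0]
force: [-0.6, -0.7, 0.6]
opening: 0.0477
gripper_force: 8.0
t: 24.75
tool_pos: [0.5737, 0.3348, 0.0298]
orientation: [-2.506, -1.895, 0.0]
force: [0.6, -1.0, 0.3]
opening: 0.0804
gripper_force: 0.0
t 24.8 pos [573.7 334.8  29.8] yaw 74.2 q6 0.73 tilt 0.0 F [ 0.6 -1.   0.3] open 80.4
```

```bash
python3 inch.py '{"motion": [[0.06, 0, 0, 0, 0], [0.055, 0, 0, 0, 0], [0.05, 0, 0, 0, 0], [0.045, 0, 0, 0, 0], [0.045, 0, 0, 0, 0], [0.045, 0, 0, 0, 0], [0.045, 0, 0, 0, 0], [0.045, 0, 0, 0, 0], [0.045, 0, 0, -0.2, 0], [0.045, 0, 0, -0.4, 0], [0.045, 0, 0, -0.5, 0], [0.045, 0, 0, -0.5, 0], [0.045, 0, 0, -0.4, 0], [0.045, 0, 0, 0, 0], [0.045, 0, 0, 0, 0], [0.045, 0, 0, 0, 0]]}' 40; python3 go.py 626.8 145.2 130
```

```text
t: 26.35
tool_pos: [0.5724, 0.3342, 0.1276]
orientation: [-2.507, -1.892, 0.005]
force: [-0.4, -0.0, -5.9]
opening: 0.0472
gripper_force: 40.0
t 26.4 pos [572.4 334.2 127.6] yaw 74.1 q6 0.73 tilt 0.2 F [-0.4 -0.  -5.9] open 47.2
turn -0.000 shift [-166.8  104.1   -2.3]
```

To row units: -0.024 m is -0.48, -0.022 m is -0.44.

```bash
python3 inch.py '{"motion": [[0.045, -0.24, 0.15, 0, 0], [0.045, -0.48, 0.3, 0, 0], [0.045, -0.48, 0.3, 0, 0], [0.045, -0.48, 0.3, 0, 0], [0.045, -0.48, 0.3, 0, 0], [0.045, -0.48, 0.3, 0, 0], [0.045, -0.44, 0.27, 0, 0], [0.045, -0.24, 0.15, 0, 0], [0.045, 0, 0, 0, 0], [0.045, 0, 0, 0, 0], [0.045, 0, 0, 0, 0], [0.045, 0, 0, 0, 0]]}'; python3 go.py 626.8 145.2 79
```

```text
t: 27.55
tool_pos: [0.6273, 0.1478, 0.1297]
orientation: [-2.506, -1.894, 0.0]
force: [0.2, -0.3, -4.7]
opening: 0.0472
gripper_force: 40.0
t 27.6 pos [627.3 147.8 129.7] yaw 74.1 q6 0.43 tilt 0.0 F [ 0.2 -0.3 -4.7] open 47.2
turn -0.000 shift [-2.7  0.2 50.7]
```

To row units: 0.018 m is 0.36, 0.012 m is 0.24.

```bash
python3 inch.py '{"motion": [[0.045, -0.05, 0, 0.24, 0], [0.045, 0, 0, 0.36, 0], [0.045, 0, 0, 0.2, 0], [0.045, 0, 0, 0.1, 0], [0.045, 0, 0, 0.02, 0], [0.045, 0, 0, 0, 0], [0.045, 0, 0, 0, 0], [0.045, 0, 0, 0, 0], [0.045, 0, 0, 0, 0]]}'; python3 go.py 626.8 145.2 79
```

```text
t: 28.45
tool_pos: [0.6273, 0.1444, 0.0845]
orientation: [2.507, 1.892, 0.001]
force: [-0.1, -0.3, -5.4]
opening: 0.0474
gripper_force: 40.0
t 28.4 pos [627.3 144.4  84.5] yaw 74.1 q6 0.42 tilt 0.1 F [-0.1 -0.3 -5.4] open 47.4
turn -0.000 shift [ 0.6 -0.7  5.5]
```

To row units: 0.001 m is 0.02, 0.0005 m is 0.01.

```bash
python3 inch.py '{"motion": [[0.045, 0.01, -0.006, 0.02, 0], [0.045, 0, 0, 0.02, 0], [0.045, 0, 0, 0.01, 0], [0.045, 0, 0, 0, 0], [0.045, 0, 0, 0, 0]]}'|grep -E "pos|^force"; for i in 1; do :; done; python3 inch.py '{"motion": [[0.045, 0, 0, 0.01, 0], [0.045, 0, 0, 0, 0], [0.045, 0, 0, 0, 0]]}'|grep -E "pos|^force"; python3 inch.py '{"motion": [[0.045, 0, 0, 0.01, 0], [0.045, 0, 0, 0, 0], [0.045, 0, 0, 0, 0]]}'|grep -E "pos|^force"
```

```text
tool_pos: [0.6267, 0.1449, 0.0812]
force: [-0.1, -0.4, -4.6]
tool_pos: [0.6268, 0.1449, 0.0809]
force: [0.0, -0.8, -5.1]
tool_pos: [0.6268, 0.1449, 0.0808]
force: [-4.0, -0.5, 1.4]
```

To row units: -0.03 m is -0.6, -0.02 m is -0.4.

```bash
python3 inch.py '{"motion": [[0.045, 0, 0, 0.006, 0], [0.05, 0, 0, 0, 0], [0.055, 0, 0, 0, 0], [0.065, 0, 0, 0, 0], [0.065, 0, 0, 0, 0], [0.065, 0, 0, -0.2, 0], [0.065, 0, 0, -0.4, 0], [0.08, 0, 0, -0.6, 0], [0.09, 0, 0, -0.6, 0], [0.09, 0, 0, 0, 0], [0.09, 0, 0, 0, 0]]}';  python3 go.py 410.2 -266 150
```

```text
t: 30.65
tool_pos: [0.6277, 0.145, 0.1719]
orientation: [2.507, 1.891, 0.004]
force: [-0.5, 0.6, -0.0]
opening: 0.089
gripper_force: 0.0
t 30.6 pos [627.7 145.  171.9] yaw 74.1 q6 0.43 tilt 0.2 F [-0.5  0.6 -0. ] open 89.0
turn -0.000 shift [-455.   -96.4   21.1]
```

```bash
python3 inch.py '{"motion": [[0.09, -0.758, -0.16, 0, 0], [0.09, -0.758, -0.16, 0, 0], [0.09, -0.758, -0.16, 0, 0], [0.09, -0.758, -0.16, 0, 0], [0.09, -0.758, -0.16, 0, 0], [0.09, -0.758, -0.16, 0, 0], [0.09, -0.758, -0.16, 0, 0], [0.09, -0.758, -0.16, 0, 0], [0.09, -0.758, -0.16, 0.1, 0], [0.09, -0.758, -0.16, 0.1, 0], [0.09, -0.758, -0.16, 0.1, 0], [0.09, -0.758, -0.16, 0.1, 0], [0.09, 0, 0, 0, 0], [0.09, 0, 0, 0, 0], [0.09, 0, 0, 0, 0], [0.09, 0, 0, 0, 0]]}';  python3 go.py 410.2 -266 27; python3 v.py pics/b4.png;sed -i 's/^CL=3/CL=9/' f.py; python3 f.py top 265,194,40,.039,10
```

```text
t: 32.25
tool_pos: [0.4102, -0.265, 0.1499]
orientation: [-2.506, -1.894, -0.0]
force: [-0.2, -0.3, -0.6]
opening: 0.09
gripper_force: 0.0
t 32.2 pos [ 410.2 -265.   149.9] yaw 74.2 q6 -0.40 tilt 0.0 F [-0.2 -0.3 -0.6] open 90.0
turn -0.000 shift [ -1.    0.3 122.9]
cam [0.396 0.011 1.44 ]Traceback (most recent call last):
  File "f.py", line 18, in <module>
    x,y,w,z,fr=a.split(","); fine(c,int(x),int(y),int(w),float(z),a,float(fr))
                             ~~~~^^^^^^^^^^^^^^^^^^^^^^^^^^^^^^^^^^^^^^^^^^^^^
  File "f.py", line 10, in fine
    cs,_=cv2.findContours(m,cv2.RETR_LIST,cv2.CHAIN_APPROX_NONE); b=min([q for q in cs if cv2.contourArea(q)>6000 and cv2.pointPolygonTest(q,(n/2,n/2),False)>0],key=cv2.contourArea).reshape(-1,2)
                                                                    ~~~^^^^^^^^^^^^^^^^^^^^^^^^^^^^^^^^^^^^^^^^^^^^^^^^^^^^^^^^^^^^^^^^^^^^^^^^^^^^^^^^^^^^^^^^^^^^^^^^^^^^^^^^^^^^^^
ValueError: min() iterable argument is empty
```

View pics/b4.png

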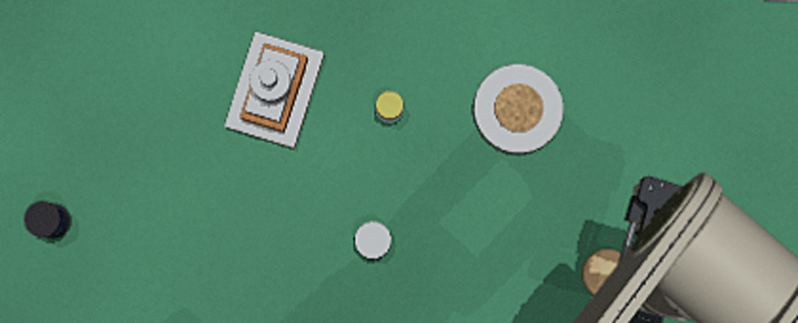

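Knob at crop (269,78), over the plate, looks centred. Now the disc, with the same two-axis squeeze.

Careful with the scale: shifts go in shares of 50 mm and turns go in shares of 180 degrees. That gives: 0.03 m is 0.6, 0.02 m is 0.4.

```bash
python3 inch.py '{"motion": [[0.09, -0.02, 0, 0.4, 0], [0.09, 0, 0, 0.6, 0], [0.09, 0, 0, 0.6, 0], [0.09, 0, 0, 0.4, 0], [0.09, 0, 0, 0.26, 0], [0.09, 0, 0, 0.14, 0], [0.09, 0, 0, 0.06, 0], [0.09, 0, 0, 0, 0], [0.08, 0, 0, 0, 0], [0.07, 0, 0, 0, 0], [0.065, 0, 0, 0, 0], [0.06, 0, 0, 0, 0], [0.055, 0, 0, 0, 0], [0.055, 0, 0, 0, 0], [0.055, 0, 0, 0, 0]]}' 5; python3 inch.py '{"motion": [[0.07, 0, 0, 0, 0], [0.088, 0, 0, 0, 0], [0.088, 0, 0, 0, 0], [0.088, 0, 0, 0, 0.0318], [0.088, 0, 0, 0, 0.0477], [0.088, 0, 0, 0, 0.0477], [0.088, 0, 0, 0, 0.0477], [0.088, 0, 0, 0, 0.0477], [0.088, 0, 0, 0, 0.0477], [0.088, 0, 0, 0, 0.0477], [0.088, 0, 0, 0, 0.0477], [0.088, 0, 0, 0, 0.0477], [0.088, 0, 0, 0, 0.0477], [0.088, 0, 0, 0, 0.0382], [0.088, 0, 0, 0, 0]]}' ; python3 go.py
```

```text
t: 33.85
tool_pos: [0.4095, -0.2672, 0.0273]
orientation: [2.508, 1.892, 0.0]
force: [-1.0, 0.8, 2.6]
opening: 0.0598
gripper_force: 5.0
t: 35.35
tool_pos: [0.4093, -0.267, 0.0269]
orientation: [-3.111, 0.437, 0.0]
force: [-1.3, 0.4, 0.3]
opening: 0.0879
gripper_force: 0.0
t 35.4 pos [ 409.3 -267.    26.9] yaw -16.0 q6 1.17 tilt 0.0 F [-1.3  0.4  0.3] open 87.9
```

To row units: -0.025 m is -0.5, -0.02 m is -0.4.

```bash
python3 inch.py '{"motion": [[0.07, 0, 0, 0, 0], [0.065, 0, 0, 0, 0], [0.06, 0, 0, 0, 0], [0.055, 0, 0, 0, 0], [0.055, 0, 0, 0, 0], [0.055, 0, 0, 0, 0], [0.055, 0, 0, 0, 0], [0.055, 0, 0, -0.2, 0], [0.055, 0, 0, -0.4, 0], [0.055, 0, 0, -0.5, 0], [0.055, 0, 0, -0.5, 0], [0.055, 0, 0, -0.4, 0], [0.055, 0, 0, 0, 0], [0.055, 0, 0, 0, 0], [0.055, 0, 0, 0, 0]]}' 20; python3 go.py 610.4 -154.8 127
```

```text
t: 36.85
tool_pos: [0.4087, -0.2665, 0.1257]
orientation: [-3.11, 0.434, 0.003]
force: [0.4, 0.2, -1.3]
opening: 0.0597
gripper_force: 20.0
t 36.9 pos [ 408.7 -266.5  125.7] yaw -15.9 q6 1.17 tilt 0.1 F [ 0.4  0.2 -1.3] open 59.7
turn -0.000 shift [ 163.4 -162.6   -1.5]
```

To row units: 0.0271 m is 0.542, -0.027 m is -0.54.

```bash
python3 inch.py '{"motion": [[0.055, 0.28, -0.28, 0, 0], [0.055, 0.542, -0.54, 0, 0], [0.055, 0.542, -0.54, 0, 0], [0.055, 0.542, -0.54, 0, 0], [0.055, 0.542, -0.54, 0, 0], [0.055, 0.542, -0.54, 0, 0], [0.055, 0.276, -0.268, 0, 0], [0.055, 0, 0, 0, 0], [0.055, 0, 0, 0, 0], [0.055, 0, 0, 0, 0], [0.055, 0, 0, 0, 0]]}'; python3 go.py 610.4 -154.8 127; python3 inch.py '{"motion": [[0.055, 0, 0, 0.4, 0], [0.055, 0, 0, 0.6, 0], [0.055, 0, 0, 0.3, 0], [0.055, 0, 0, 0.16, 0], [0.055, 0, 0, 0.06, 0], [0.055, 0, 0, 0, 0], [0.055, 0, 0, 0, 0], [0.055, 0, 0, 0, 0], [0.055, 0, 0, 0, 0]]}';python3 go.py 610.4 -154.8 46
```

```text
t: 37.95
tool_pos: [0.6099, -0.1562, 0.1266]
orientation: [3.111, -0.436, -0.001]
force: [0.2, 0.2, 0.0]
opening: 0.0594
gripper_force: 20.0
t 38.0 pos [ 609.9 -156.2  126.6] yaw -15.9 q6 1.52 tilt 0.1 F [0.2 0.2 0. ] open 59.4
turn -0.000 shift [ 0.1 -1.5 -0.4]
t: 38.85
tool_pos: [0.6115, -0.1557, 0.052]
orientation: [3.111, -0.434, 0.002]
force: [0.1, -0.3, -0.4]
opening: 0.0597
gripper_force: 20.0
t 38.9 pos [ 611.5 -155.7   52. ] yaw -15.9 q6 1.52 tilt 0.1 F [ 0.1 -0.3 -0.4] open 59.7
turn -0.000 shift [-1.3 -0.5  6. ]
```

Dropped 76 of 81 mm.

To row units: 0.002 m is 0.04, 0.001 m is 0.02.

```bash
python3 inch.py '{"motion": [[0.055, -0.014, -0.014, 0.04, 0], [0.055, 0, 0, 0.02, 0], [0.055, 0, 0, 0.02, 0], [0.055, 0, 0, 0.01, 0], [0.055, 0, 0, 0, 0], [0.055, 0, 0, 0, 0], [0.055, 0, 0, 0, 0]]}'|grep -E "pos|^force"; python3 inch.py '{"motion": [[0.055, 0, 0, 0.01, 0], [0.055, 0, 0, 0, 0], [0.055, 0, 0, 0, 0]]}'|grep -E "pos|^force"; python3 inch.py '{"motion": [[0.055, 0, 0, 0.01, 0], [0.055, 0, 0, 0, 0], [0.055, 0, 0, 0, 0]]}'|grep -E "pos|^force"
```

```text
tool_pos: [0.6105, -0.1547, 0.0466]
force: [0.4, -0.1, -0.0]
tool_pos: [0.6105, -0.1547, 0.0461]
force: [-0.3, -0.3, -0.3]
tool_pos: [0.6105, -0.1547, 0.0461]
force: [-3.2, 1.0, 4.6]
```

To row units: -0.035 m is -0.7, -0.025 m is -0.5.

```bash
python3 inch.py '{"motion": [[0.065, 0, 0, 0, 0], [0.072, 0, 0, 0, 0], [0.076, 0, 0, 0, 0], [0.076, 0, 0, -0.2, 0], [0.08, 0, 0, -0.5, 0], [0.09, 0, 0, -0.7, 0], [0.09, 0, 0, -0.4, 0], [0.09, 0, 0, 0, 0], [0.09, 0, 0, 0, 0]]}';  python3 go.py 444.3 19.0 136
```

```text
t: 41.05
tool_pos: [0.6108, -0.1548, 0.1361]
orientation: [3.111, -0.434, 0.002]
force: [-1.2, -0.1, -1.0]
opening: 0.0904
gripper_force: 0.0
t 41.0 pos [ 610.8 -154.8  136.1] yaw -15.9 q6 1.52 tilt 0.1 F [-1.2 -0.1 -1. ] open 90.4
turn -0.000 shift [-2.077e+02 -1.216e+02 -2.000e-01]
```

To row units: -0.0297 m is -0.594, -0.0174 m is -0.348.

```bash
python3 inch.py '{"motion": [[0.09, -0.594, -0.348, 0, 0], [0.09, -0.594, -0.348, 0, 0], [0.09, -0.594, -0.348, 0, 0], [0.09, -0.594, -0.348, 0, 0], [0.09, -0.594, -0.348, 0, 0], [0.09, -0.594, -0.348, 0, 0], [0.09, -0.594, -0.348, 0, 0], [0.09, 0, 0, 0, 0], [0.09, 0, 0, 0, 0], [0.09, 0, 0, 0, 0], [0.09, 0, 0, 0, 0]]}';  python3 go.py 444.3 19 28; python3 v.py pics/b5.png br,393,207,32,.039; python3 f.py top 392,204,32,.039,10 392,204,32,.039,15 392,204,32,.039,20;python3 - <<'E'
from h import *
c=robot.read_camera("side");cv2.imwrite("pics/s3.png",np.hstack([cv2.resize(c["image"][205:245,270:335],None,fx=6,fy=6,interpolation=cv2.INTER_CUBIC),cv2.resize(c["image"][250:290,200:265],None,fx=6,fy=6,interpolation=cv2.INTER_CUBIC)])[:,:,::-1])
E
```

```text
t: 42.15
tool_pos: [0.4441, 0.0188, 0.1352]
orientation: [3.111, -0.435, -0.001]
force: [-0.1, 0.2, -0.1]
opening: 0.0899
gripper_force: 0.0
t 42.1 pos [444.1  18.8 135.2] yaw -15.9 q6 1.78 tilt 0.0 F [-0.1  0.2 -0.1] open 89.9
turn -0.000 shift [ 1.000e-01 -3.000e-01  1.072e+02]
br,393,207,32,.039 {'cen': array([ 622.3, -148.9]), 'box': array([ 611. , -151.9]), 'wh': array([60.7, 49.2]), 'ang': -31.7}
cam [0.396 0.011 1.44 ]
392,204,32,.039,10 [70. -2. 21.] cen 610.2 -156.8 box 610.4 -156.9 wh 57.2 57.1 ang -88.5
392,204,32,.039,15 [70. -2. 21.] cen 610.4 -156.9 box 610.4 -157.1 wh 58.0 57.5 ang 0.8
392,204,32,.039,20 [70. -2. 21.] cen 610.5 -157.0 box 610.4 -157.4 wh 59.1 58.7 ang -88.4
```

View pics/b5.png

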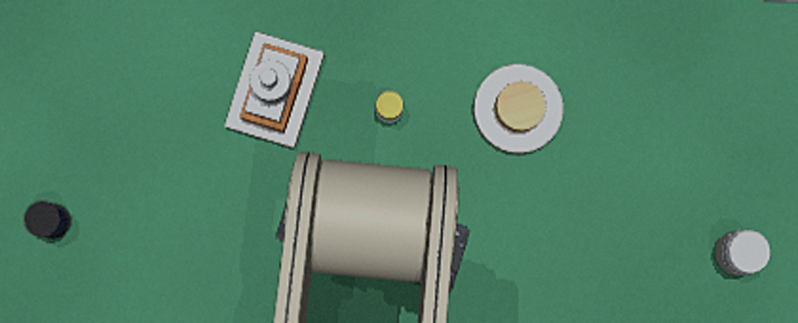

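View pics/s3.png

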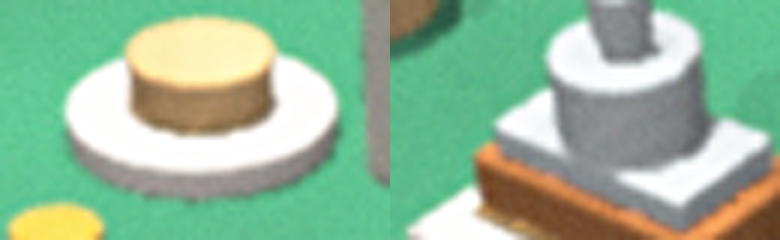

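The disc sits within about 1 mm of centre and the knob weight is centred on the plate. The plain weight is last.

To row units: 0.025 m is 0.5, 0.02 m is 0.4.

```bash
python3 inch.py '{"motion": [[0.09, 0, 0, 0.4, 0], [0.09, 0, 0, 0.5, 0], [0.09, 0, 0, 0.5, 0], [0.09, 0, 0, 0.4, 0], [0.09, 0, 0, 0.2, 0], [0.09, 0, 0, 0.1, 0], [0.09, 0, 0, 0.04, 0], [0.09, 0, 0, 0, 0], [0.07, 0, 0, 0, 0], [0.06, 0, 0, 0, 0], [0.05, 0, 0, 0, 0], [0.045, 0, 0, 0, 0], [0.04, 0, 0, 0, 0], [0.04, 0, 0, 0, 0], [0.04, 0, 0, 0, 0]]}' 8; python3 inch.py '{"motion": [[0.06, 0, 0, 0, 0], [0.08, 0, 0, 0, 0], [0.08, 0, 0, 0, 0], [0.08, 0, 0, 0, -0.0318], [0.08, 0, 0, 0, -0.0477], [0.08, 0, 0, 0, -0.0477], [0.08, 0, 0, 0, -0.0477], [0.08, 0, 0, 0, -0.0477], [0.08, 0, 0, 0, -0.0477], [0.08, 0, 0, 0, -0.0477], [0.08, 0, 0, 0, -0.0477], [0.08, 0, 0, 0, -0.0477], [0.08, 0, 0, 0, -0.0477], [0.08, 0, 0, 0, -0.0382], [0.08, 0, 0, 0, 0]]}' ; python3 go.py
```

```text
t: 43.8
tool_pos: [0.4439, 0.0195, 0.0286]
orientation: [-3.111, 0.434, -0.0]
force: [-0.3, 0.9, 0.8]
opening: 0.044
gripper_force: 8.0
t: 45.3
tool_pos: [0.4437, 0.0193, 0.0285]
orientation: [-2.506, -1.895, 0.0]
force: [-0.6, -0.5, -0.7]
opening: 0.0801
gripper_force: 0.0
t 45.3 pos [443.7  19.3  28.5] yaw 74.2 q6 0.20 tilt 0.0 F [-0.6 -0.5 -0.7] open 80.1
```

Lift 100 mm. The disc's top is at 39 mm, so the placing drop is 61 mm.

To row units: -0.025 m is -0.5, -0.02 m is -0.4.

```bash
python3 inch.py '{"motion": [[0.06, 0, 0, 0, 0], [0.055, 0, 0, 0, 0], [0.05, 0, 0, 0, 0], [0.04, 0, 0, 0, 0], [0.04, 0, 0, 0, 0], [0.04, 0, 0, 0, 0], [0.04, 0, 0, 0, 0], [0.04, 0, 0, 0, 0], [0.04, 0, 0, -0.2, 0], [0.04, 0, 0, -0.4, 0], [0.04, 0, 0, -0.5, 0], [0.04, 0, 0, -0.5, 0], [0.04, 0, 0, -0.4, 0], [0.04, 0, 0, 0, 0], [0.04, 0, 0, 0, 0], [0.04, 0, 0, 0, 0]]}' 40; python3 go.py 610.3 -154.2 128
```

```text
t: 46.9
tool_pos: [0.4425, 0.0195, 0.1268]
orientation: [-2.506, -1.891, 0.003]
force: [-0.7, -0.1, -4.9]
opening: 0.0436
gripper_force: 40.0
t 46.9 pos [442.5  19.5 126.8] yaw 74.1 q6 0.21 tilt 0.2 F [-0.7 -0.1 -4.9] open 43.6
turn -0.000 shift [-121.   209.    -1.7]
```

To row units: 0.026 m is 0.52, -0.0151 m is -0.302.

```bash
python3 inch.py '{"motion": [[0.04, -0.15, 0.26, 0, 0], [0.04, -0.302, 0.52, 0, 0], [0.04, -0.302, 0.52, 0, 0], [0.04, -0.302, 0.52, 0, 0], [0.04, -0.302, 0.52, 0, 0], [0.04, -0.302, 0.52, 0, 0], [0.04, -0.302, 0.52, 0, 0], [0.04, -0.302, 0.52, 0, 0], [0.04, -0.156, 0.27, 0, 0], [0.04, 0, 0, 0, 0], [0.04, 0, 0, 0, 0], [0.04, 0, 0, 0, 0], [0.04, 0, 0, 0, 0]]}'; python3 go.py 610.3 -154.2 128; python3 inch.py '{"motion": [[0.04, 0, 0, 0.3, 0], [0.04, 0, 0, 0.4, 0], [0.04, 0, 0, 0.24, 0], [0.04, 0, 0, 0.16, 0], [0.04, 0, 0, 0.06, 0], [0.04, 0, 0, 0, 0], [0.04, 0, 0, 0, 0], [0.04, 0, 0, 0, 0], [0.04, 0, 0, 0, 0], [0.04, 0, 0, 0, 0]]}';python3 go.py 610.3 -154.2 67
```

```text
t: 48.2
tool_pos: [0.6104, -0.1534, 0.128]
orientation: [-2.506, -1.892, 0.001]
force: [-0.0, -0.2, -4.9]
opening: 0.0433
gripper_force: 40.0
t 48.2 pos [ 610.4 -153.4  128. ] yaw 74.1 q6 -0.05 tilt 0.1 F [-0.  -0.2 -4.9] open 43.3
turn -0.000 shift [-0.8  0.1 -0. ]
t: 49.2
tool_pos: [0.6114, -0.1543, 0.071]
orientation: [2.507, 1.892, 0.001]
force: [0.5, 0.2, -5.1]
opening: 0.043
gripper_force: 40.0
t 49.2 pos [ 611.4 -154.3   71. ] yaw 74.1 q6 -0.05 tilt 0.0 F [ 0.5  0.2 -5.1] open 43.0
turn -0.000 shift [-0.2 -1.1  4. ]
```

To row units: 0.001 m is 0.02, -0.0007 m is -0.014.

```bash
python3 inch.py '{"motion": [[0.04, 0, -0.014, 0.02, 0], [0.04, 0, 0, 0.02, 0], [0.04, 0, 0, 0, 0], [0.04, 0, 0, 0, 0], [0.04, 0, 0, 0, 0]]}'|grep -E "pos|^force"; python3 inch.py '{"motion": [[0.04, 0, 0, 0.01, 0], [0.04, 0, 0, 0, 0], [0.04, 0, 0, 0, 0]]}'|grep -E "pos|^force"; python3 inch.py '{"motion": [[0.04, 0, 0, 0.01, 0], [0.04, 0, 0, 0, 0], [0.04, 0, 0, 0, 0]]}'|grep -E "pos|^force"
```

```text
tool_pos: [0.6104, -0.154, 0.0685]
force: [-0.2, 0.6, -4.7]
tool_pos: [0.6104, -0.154, 0.068]
force: [0.5, -0.2, -5.2]
tool_pos: [0.6105, -0.1541, 0.0676]
force: [0.7, -0.2, -4.9]
```

To row units: 0.0005 m is 0.01.

```bash
python3 inch.py '{"motion": [[0.04, 0, 0, 0.01, 0], [0.04, 0, 0, 0, 0], [0.04, 0, 0, 0, 0]]}'|grep -E "pos|^force"
```

```text
tool_pos: [0.6105, -0.154, 0.0676]
force: [-3.7, 1.2, 2.6]
```

Contact. Release, rise and back off towards the robot for a final look.

To row units: -0.03 m is -0.6, -0.02 m is -0.4.

```bash
python3 inch.py '{"motion": [[0.048, 0, 0, 0, 0], [0.055, 0, 0, 0, 0], [0.06, 0, 0, 0, 0], [0.06, 0, 0, 0, 0], [0.06, 0, 0, -0.2, 0], [0.06, 0, 0, -0.4, 0], [0.06, 0, 0, -0.6, 0], [0.06, 0, 0, -0.6, 0], [0.06, 0, -0.4, 0, 0], [0.06, 0, -0.6, 0, 0], [0.06, 0, -0.6, 0, 0], [0.06, 0, -0.6, 0, 0], [0.06, 0, -0.6, 0, 0], [0.06, 0, 0, 0, 0], [0.06, 0, 0, 0, 0]]}'; sed -i 's/^CL=9/CL=3/' f.py; python3 v.py pics/e.png br,393,207,32,.039 ng,325,206,16,.042 ng,145,266,20,.05 ng,511,283,24,.06; python3 f.py top 391,201,34,.075,6;python3 - <<'E'
from h import *
c=robot.read_camera("side");cv2.imwrite("pics/s4.png",cv2.resize(c["image"][180:320,180:350],None,fx=4,fy=4,interpolation=cv2.INTER_CUBIC)[:,:,::-1])
E
```

```text
t: 52.1
tool_pos: [0.4762, -0.1157, 0.1581]
orientation: [2.506, 1.891, 0.002]
force: [1.1, -0.8, 0.5]
opening: 0.0597
gripper_force: 0.0
br,393,207,32,.039 {'cen': array([ 624. , -135.3]), 'box': array([ 628.9, -141.1]), 'wh': array([34.5,  9.7]), 'ang': -43.6}
ng,325,206,16,.042 {'cen': array([603.9,   2.4]), 'box': array([604.2,   2.4]), 'wh': array([40.2, 33.1]), 'ang': -9.9}
ng,145,266,20,.05 {'cen': array([457.1, 407.6]), 'box': array([457.1, 407.1]), 'wh': array([54.6, 42. ]), 'ang': 85.4}
ng,511,283,24,.06 {'cen': array([ 438.1, -421.3]), 'box': array([ 438.9, -421.7]), 'wh': array([67.4, 54.2]), 'ang': -89.0}
cam [0.396 0.011 1.44 ]
391,201,34,.075,6 [76. -0. -2.] cen 613.1 -157.0 box 614.5 -157.1 wh 41.1 33.1 ang 75.1
```

View pics/e.png

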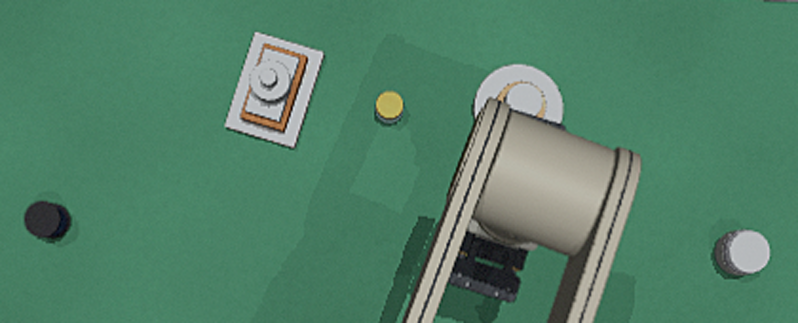

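View pics/s4.png

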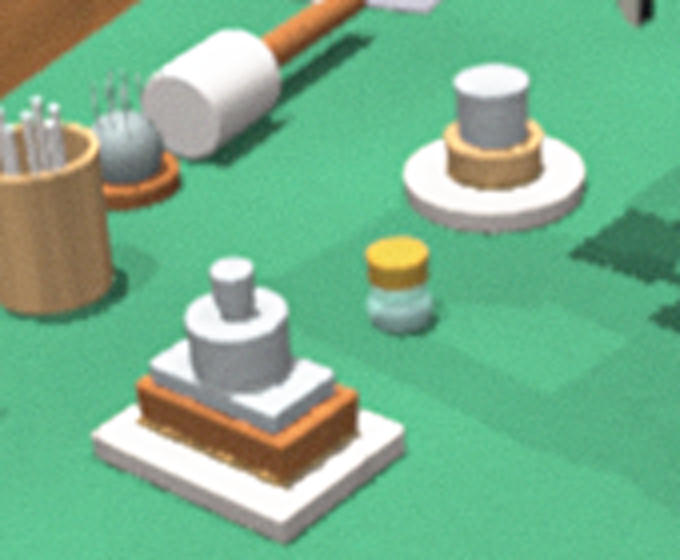

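Both stacks stand upright and centred, and the jar, spool and tin read the same positions as at the start. Handing in.

```bash
python3 -c "
from plant import robot
print(robot.close_job())"
```

```text
the job is handed in; nothing more can be done
None
```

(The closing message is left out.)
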